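# Screw the fuse cap into its base

### The arm

A 6-joint arm with a two-finger parallel gripper is mounted at the origin on the work surface. World frame = base frame: x ahead of the robot, y to its left, z up, the work surface at z = 0. Lengths are in m, angles in rad, forces in N, time in s.
With the tool pointing down it reaches from about 0.25 to 0.725 m from the base axis. Payload 4 kg.
Tool frame: the origin (TCP) lies on the centre line of the jaws, within the pads' length; the fingertips stand 19 mm ahead of it and the grasp point (between the pads) is the TCP; z points along the fingers, y is the direction in which the jaws open and shut (so a half turn about z gives the same grasp; the last joint's range is limited). The gripper opens to 85 mm and grips with 20 to 120 N. Pads are 22 mm wide; open, the fingers measure 114 mm over their backs; the gripper's body (76 mm by 85 mm) begins 54 mm behind the grasp point. The pads swing forward as they close: fully open they stand 13 mm farther back than shut.
Start: joints at [1.153, 0.241, 0.005, 1.335, 0, 1.571], TCP at [0.203, 0.457, 0.25] pointing down, gripper open.
Joint ranges: [-2.72, 2.72], [-1.05, 1.87], [-1.09, 1.28], [-1.99, 2.15], [-1.42, 1.44], [-3.14, 3.14]. Speed limits (rad/s): [2.79, 2.79, 3.14, 3.14, 3.14, 3.14].

### API

Orientations are given as a unit quaternion [x, y, z, w].
In Python, from workcell import bot gives the robot as it stands. The module is installed in compiled form; this text tells all that it offers.
- The arm moves only by the shell command python3 -m handwheel 'ROWS' [OPENING]. ROWS is JSON, a list of rows, each an object of numbers: "dx", "dy", "dz": the shift along the tool's x, y, z as a fraction of full scale; "ax", "ay", "az": the turn, a rotation vector about the tool's x, y, z as a fraction of full scale. In form: [{"dx": .., "dy": .., "dz": .., "ax": .., "ay": .., "az": ..}, ...]. A call has 1 to 12 rows; each row shifts and turns the commanded pose from where the row before left it, along the tool's axes as they then stand; what a row does not reach is not made up. Full scale, the value 1, is 2.5 cm for a shift and 0.15 rad for a turn. A row lasts 1/10 s, in which the tool goes at most 50 mm and 8.59 degrees, less where a joint would pass 70% of its speed; a pose out of reach is approached as far as the arm can. A call with a number of a shift or a turn outside -1 to 1 is refused whole. A call with a gripper value outside its range is refused whole. OPENING is the gripper's target within -1 to 1 (fully open at 1, half-way at 0, shut at -1), set as the call begins (- or left out, the last holds). The fingers move at their own pace and stop on an object; the grip force is fixed at half the most. Time passes only in rows, so rows that do not move let the fingers close. It gives the time, the measured TCP pose, the force and the opening at its end, in the units of the state.
- bot.get_obs(): the state, without advancing time (a new reading comes with each control period).
- bot.camera(name): name is "scene" or "side" or "wrist"; returns a dict with "img" (400x640x3 uint8, red, green, blue), "intrinsics" (3x3 intrinsics, pixels), "eye" and "rotation" of the camera in the world. Camera axes: x right, y down, z forward; pixel columns grow to the right and rows downward; lengths in m; the calibration is good to about 2 mm. A picture is of the moment at which its call begins. There is no depth.
- bot.job_done(): hands the job in, once; it reports no verdict.
Trained networks look in a picture, given as the dict that the camera call returned (one of the last four; its "shot" number tells which), for a name from the list of things; names that differ only in an ending like _2 or _b are one class to them, and where a whole thing is asked for, a point or a joint stands for the part that bears it (a point fixed in the world has none). Each returns a list of dicts, best first, with "confidence" (0 to 1); they miss things now and then, are a little off and sometimes report something else, mostly with a low value. They report only what shows in the picture. A call takes as long as a camera call. They do not tell look-alikes from the thing itself.
- bot.trace(thing, picture): "region" (400x640 bool, what is visible of it) and "rect" ([centre column, centre row, width, height] in pixels, round what is visible of it).
The state is a dict: "clock": time; "joint_pos": joint angles; "joint_vel": joint speeds; "tau": joint torques, N m; "eef_pos": TCP position; "tool_rot": TCP orientation; "ft_force": force on the tool from outside, world axes, zero at the start; "ft_torque": the same for the moment, N m; "grip_width": finger opening in m.
Only numpy, scipy, OpenCV 4.12 (cv2) and the standard library are available. Lean on these libraries where they do the work, as an engineer would, in place of code of your own. Each camera call takes 0.05 s, during which the arm holds its last target.

### The job

Take the wide-headed fuse cap out of the wooden rack and screw it fully home in the porcelain fuse base, flange down on the rim. The thread starts cannot be seen under the cap: set it in the mouth, turn it back (counterclockwise from above) under a light press until it drops into the thread starts, then run it in clockwise and let go. Never force it against a blunt thread end, stop as soon as it is snug at the bottom, and leave the other things on the bench where they are.

Things in the scene. Friction and masses are not known exactly. Their poses are not given: they have to be found in the camera images.
- cap: Fuse cap to be fitted: white ceramic, the wide-headed one. Origin: centre of its flange's underside, z up. Flange 50 mm across, 4 mm thick; below it a brass stem 26 mm across down to -28 mm, tapering to 14 mm at the tip, -34 mm. 0.14 kg, varying by a fifth. At first it hangs by its flange in one of the rack's two holes. Where it is let go in the thread, it stays.
- cap_head (a point): On the cap's axis 20 mm above its origin: middle of the ribbed round head to hold it by, 44 mm across, from 4 to 34 mm above the origin.
- cap_lugs (a point): On the cap's axis 20 mm below its origin: level of three equal lugs (stubs of thread, 4 mm thick, 8 mm long round the stem) that stand out to 18 mm radius, 120 degrees apart. Brass.
- base: Fuse base, fixed to the bench: white porcelain block 84 x 84 x 46 mm high with a round well 40 mm across in its top and, along its x axis, two fixing feet 12 mm high, 116 mm over both. Origin: centre of its underside. In the well is a brass threaded shell: 28 mm bore for the stem, three equal right-hand threads (clockwise from above is in), 4 mm per radian, 1.4 mm axial play.
- mouth (a point): Centre of the well at rim height, 46 mm above the bench, on the screw axis, z up. The cap's flange ends up down on this rim. How the shell is turned in the block differs each time, is not measured and does not follow the block's yaw.
- thread_ends (a point): On the screw axis 6 mm below the rim: level of the threads' three flat ends, each 66 degrees long. Clockwise of each is a blunt stop, 8 degrees, 4 mm higher; counterclockwise of it an open gap of 46 degrees, the thread start. A cap set in stands with its lugs on the flat ends, origin 16 mm above the rim, or on the stops, 20 mm above it; turned clockwise there it jams on the stops.
- thread_start (a point): On the screw axis 12 mm below the rim: about where the lugs come to lie in the gaps. Turned back, the cap comes to them within 120 degrees and, if let follow down, drops until its origin is about 7 to 10 mm above the rim; farther back the lugs soon meet the stops' other side. From there 110 to 150 degrees clockwise bring the flange onto the rim.
- rack: Plywood rack fixed to the bench, 90 x 170 x 40 mm high, with two holes 42 mm across right through it, 40 mm to either side of its centre along its own y axis. Origin: centre of its underside. One holds the wide cap, the other the narrow one.
- small_cap: Bystander: another fuse cap with a narrow head 28 mm in diameter, 28 mm high, in the rack's other hole. Leave it. Origin: centre of its flange's underside.
- terminals: Bystander: loose row of three grey terminal barrels, 34 x 108 mm, 43 mm high. Origin: centre of its underside.
- tester: Bystander: loose black hand tester, 90 x 42 x 24 mm. Origin: centre of its underside.
- screwdriver: Bystander: loose screwdriver with a blue handle, 200 mm long, lying.
Not all that is in view belongs to the job. What is shaped like the cap but blue, orange or purple is not meant.

How it is judged:
By the outcome, as a careful person would: the job done as asked, in the order asked, and still so for the second after the job is handed in, with the robot touching nothing.
It also fails if it takes over 61 s, if anything falls off the work surface, if the arm or the gripper's body presses on something with over 40 N, if the wrist force passes 120 N, or if a joint passes its speed limit or range.

## Working session

There is one attempt and no reset: what is moved stays moved. The work goes in short steps, Python scripts to look and compute and a shell command to move; the robot and the scene stay as the last step left them, time stands still between calls to the robot, and variables do not carry over. Pictures are saved under pics/ and viewed, and the job is handed in when it is done.

```bash
mkdir -p pics
python3 - <<'E'
from workcell import bot
import cv2,numpy as np
o=bot.get_obs()
print({k:np.round(v,3).tolist() for k,v in o.items()})
for n in ["scene","side"]:
    p=bot.camera(n); cv2.imwrite(f"pics/{n}0.png",p["img"][:,:,::-1])
    print(n,p["shot"],np.round(p["intrinsics"],1).tolist(),np.round(p["eye"],3),np.round(p["rotation"],3).tolist())
    for t in ["cap","base","rack","small_cap","terminals","tester","screwdriver"]:
        for r in bot.trace(t,p): print(t,round(r["confidence"],2),np.round(r["rect"],0))
E
```

```text
{'clock': 0.0, 'joint_pos': [1.153, 0.241, 0.004, 1.335, 0.0, 1.571], 'joint_vel': [-0.002, -0.002, 0.001, 0.001, 0.001, 0.0], 'tau': [-0.001, -37.231, 25.241, 0.017, -0.0, 0.0], 'eef_pos': [0.203, 0.456, 0.249], 'tool_rot': [0.207, 0.978, -0.001, -0.0], 'ft_force': [0.308, -0.095, -0.324], 'ft_torque': [0.031, 0.023, 0.026], 'grip_width': 0.085}
scene 1 [[433.3, 0.0, 318.7], [0.0, 433.3, 195.2], [0.0, 0.0, 1.0]] [1.029 0.158 0.712] [0.548, 0.78, -0.243, -0.181]
cap 0.93 [335. 223.  29.  32.]
cap 0.93 [436. 164.  22.  32.]
cap 0.92 [396. 201.  28.  31.]
cap 0.87 [367. 252.  29.  34.]
cap 0.69 [391. 159.  23.  32.]
cap 0.21 [418. 219. 100.  76.]
base 0.79 [229. 140.  56.  58.]
rack 0.87 [420. 221.  95.  74.]
small_cap 0.96 [439. 215.  28.  22.]
terminals 0.59 [300. 261.  57.  49.]
tester 0.65 [330. 181.  28.  42.]
tester 0.57 [299. 262.  64.  48.]
screwdriver 0.91 [190. 242.  86.  63.]
side 2 [[473.7, 0.0, 320.1], [0.0, 473.7, 200.9], [0.0, 0.0, 1.0]] [ 0.24  -0.636  0.61 ] [0.859, -0.221, 0.112, -0.448]
cap 0.97 [231. 220.  28.  41.]
cap 0.7 [321. 181.  21.  18.]
cap 0.69 [210. 199.  24.  31.]
cap 0.67 [272. 187.  22.  23.]
cap 0.57 [324. 207.  21.  34.]
base 0.91 [336. 336.  82.  79.]
base 0.43 [271. 189.  21.  25.]
rack 0.72 [266. 196.  69.  60.]
small_cap 0.83 [260. 172.  18.  18.]
terminals 0.85 [370. 215.  34.  48.]
terminals 0.34 [337. 336.  71.  79.]
tester 0.79 [287. 248.  45.  39.]
screwdriver 0.9 [448. 274.  51.  77.]
screwdriver 0.61 [335. 335.  80.  77.]
```

View pics/scene0.png

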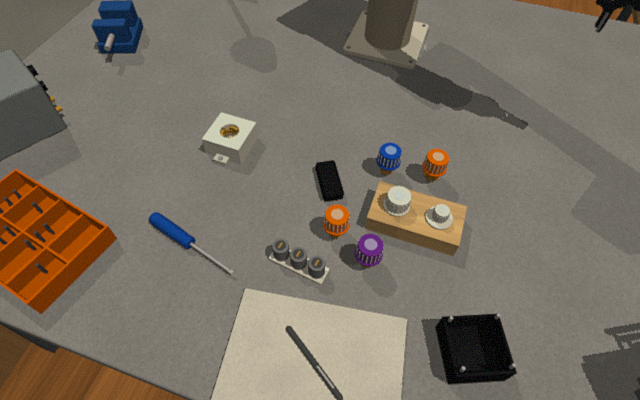

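View pics/side0.png

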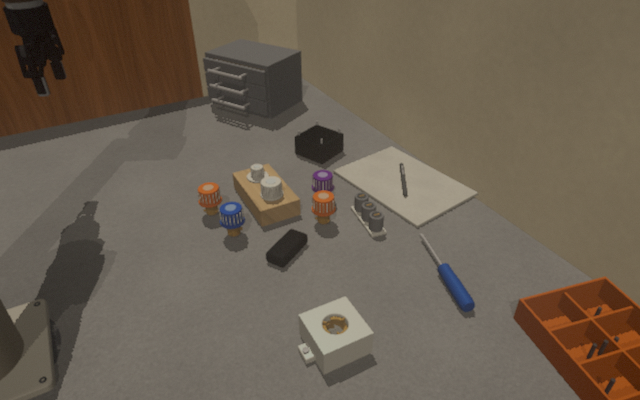

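Run:
```python
import cv2
a=cv2.imread("pics/scene0.png")[130:280,290:490]; cv2.imwrite("pics/c1.png",cv2.resize(a,None,fx=4,fy=4,interpolation=cv2.INTER_CUBIC))
a=cv2.imread("pics/side0.png")[150:270,180:360]; cv2.imwrite("pics/c2.png",cv2.resize(a,None,fx=4,fy=4,interpolation=cv2.INTER_CUBIC))
```

```text
(no output)
```

View pics/c1.png

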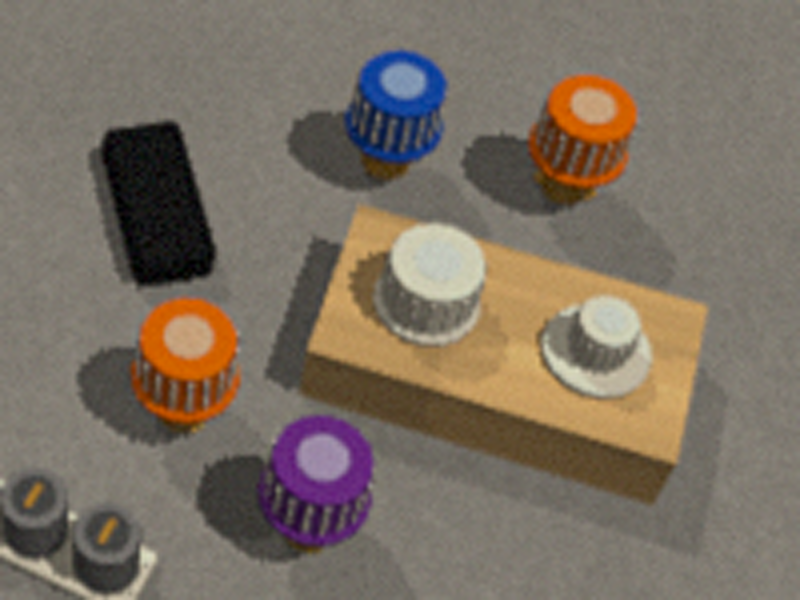

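View pics/c2.png

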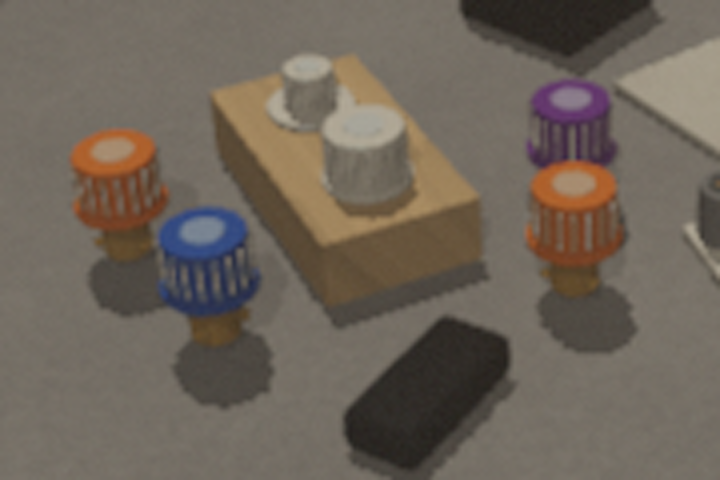

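Candidates in the scene picture: blue (390,157), orange (436,163), orange (336,221), purple (370,251), white wide in the rack (399,201), and white narrow in the rack (440,215). The close crop confirms that the white wide-headed cap at (399,201) is the target. The base is at (229,140), with its well mouth at about (230,131).

```bash
cat > h.py <<'E'
import numpy as np,cv2
from scipy.spatial.transform import Rotation as R
from workcell import bot
def ray(p,uv):
    d=np.linalg.inv(np.array(p["intrinsics"]))@np.array([uv[0],uv[1],1.]); return np.array(p["eye"]),R.from_quat(p["rotation"]).apply(d) if np.size(p["rotation"])==4 else np.array(p["rotation"])@d
def onz(p,uv,z):
    e,d=ray(p,uv); return e+d*(z-e[2])/d[2]
def proj(p,X):
    Rm=R.from_quat(p["rotation"]).as_matrix() if np.size(p["rotation"])==4 else np.array(p["rotation"])
    c=(np.atleast_2d(X)-p["eye"])@Rm; k=np.array(p["intrinsics"]); return np.c_[k[0,0]*c[:,0]/c[:,2]+k[0,2],k[1,1]*c[:,1]/c[:,2]+k[1,2]]
E
cat > m.py <<'E'
from h import *
P={n:bot.camera(n) for n in["scene","side"]}
pts={"captop":(74,(399.3,195),(271,182)),
"smalltop":(72,(442,210),(257,169)),
"blue":(68,(390.5,150.5),(231.5,209)),"orangeR":(68,(437.5,156.5),(208.5,187)),"orangeL":(68,(337,214.5),(323,196)),"purple":(68,(371,245),(322.5,175)),
"mouth":(46,(230,131),(335,324))}
for k,(z,a,b) in pts.items():
    print(k,np.round(onz(P["scene"],a,z/1e3)[:2],4),np.round(onz(P["side"],b,z/1e3)[:2],4))
for n,pp in [("scene",[(380,184),(466,207),(457,247),(367,219)]),("side",[(232,174),(268,165),(299.5,199.5),(263,211)])]:
    print("rack",n,[np.round(onz(P[n],u,.04)[:2],3).tolist() for u in pp])
for n,pp in [("scene",[(218,114),(256,124),(243,151),(204,138)])]:
    print("base",n,[np.round(onz(P[n],u,.046)[:2],3).tolist() for u in pp])
E
python3 m.py
```

```text
captop [0.5485 0.1536] [0.5471 0.1481]
smalltop [0.5528 0.2326] [0.5428 0.2146]
blue [0.4446 0.1121] [0.4437 0.105 ]
orangeR [0.4277 0.2024] [0.4287 0.2029]
orangeL [0.6235 0.0596] [0.6213 0.0573]
purple [0.6619 0.1326] [0.6593 0.1282]
mouth [ 0.489  -0.2191] [ 0.4868 -0.2236]
rack scene [[0.51, 0.112], [0.507, 0.278], [0.598, 0.275], [0.596, 0.11]]
rack side [[0.502, 0.273], [0.59, 0.269], [0.591, 0.106], [0.508, 0.105]]
base scene [[0.453, -0.266], [0.452, -0.177], [0.53, -0.17], [0.526, -0.26]]
```

```bash
python3 -m handwheel '[{"az":1},{"az":1},{"az":1},{"az":1},{"az":1},{"az":1},{"az":1},{"az":0.68}]' 1; python3 -m handwheel '[{"dx":-1,"dy":1},{"dx":-1,"dy":1},{"dx":-1,"dy":1},{"dx":-1,"dy":1},{"dx":-1,"dy":1},{"dx":-1,"dy":1},{"dx":-1,"dy":1},{"dx":-1,"dy":1},{"dx":-1,"dy":1},{"dx":-1,"dy":1},{"dx":-1,"dy":1},{"dx":-1,"dy":1}]'; python3 -m handwheel '[{"dx":-0.24,"dy":1,"dz":0.5},{"dy":0.84,"dz":0.5},{"dz":0.5},{"dz":0.5},{}]'
```

```text
invalid input
invalid input
invalid input
```

Run:
```python
from h import *
o=bot.get_obs(); print(np.round(o["eef_pos"],4),np.round(R.from_quat(o["tool_rot"]).as_matrix(),3).tolist(),np.round(o["joint_pos"],3))
p=bot.camera("wrist"); cv2.imwrite("pics/w1.png",p["img"][:,:,::-1])
print(np.round(p["eye"],3))
for t in["cap","small_cap","rack"]:
  for r in bot.trace(t,p):
    u=r["rect"][:2]; print(t,r["confidence"],np.round(r["rect"],1),onz(p,u,.042))
```

```text
[0.2029 0.457  0.2503] [[-0.914, 0.406, 0.0], [0.406, 0.914, 0.0], [-0.0, 0.0, -1.0]] [ 1.153  0.241  0.005  1.335 -0.     1.571]
[0.14  0.485 0.374]
```

View pics/w1.png

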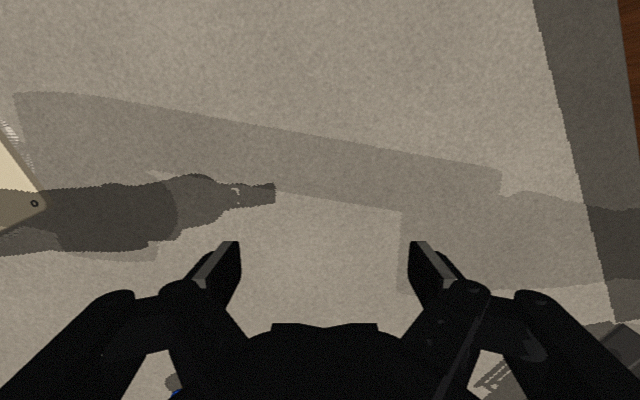

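```bash
python3 -m handwheel '[{"dx":0,"dy":0,"dz":0,"ax":0,"ay":0,"az":1},{"dx":0,"dy":0,"dz":0,"ax":0,"ay":0,"az":1},{"dx":0,"dy":0,"dz":0,"ax":0,"ay":0,"az":1},{"dx":0,"dy":0,"dz":0,"ax":0,"ay":0,"az":1},{"dx":0,"dy":0,"dz":0,"ax":0,"ay":0,"az":1},{"dx":0,"dy":0,"dz":0,"ax":0,"ay":0,"az":1},{"dx":0,"dy":0,"dz":0,"ax":0,"ay":0,"az":1},{"dx":0,"dy":0,"dz":0,"ax":0,"ay":0,"az":0.68}]' 1
```

```text
clock: 1.9
eef_pos: [0.2029, 0.457, 0.2503]
tool_rot: [0.709, 0.706, -0.0, 0.0]
ft_force: [0.7, 0.2, -0.5]
grip_width: 0.0854
```

```bash
python3 -m handwheel '[{"dx":-1,"dy":1,"dz":0,"ax":0,"ay":0,"az":0},{"dx":-1,"dy":1,"dz":0,"ax":0,"ay":0,"az":0},{"dx":-1,"dy":1,"dz":0,"ax":0,"ay":0,"az":0},{"dx":-1,"dy":1,"dz":0,"ax":0,"ay":0,"az":0},{"dx":-1,"dy":1,"dz":0,"ax":0,"ay":0,"az":0},{"dx":-1,"dy":1,"dz":0,"ax":0,"ay":0,"az":0},{"dx":-1,"dy":1,"dz":0,"ax":0,"ay":0,"az":0},{"dx":-1,"dy":1,"dz":0,"ax":0,"ay":0,"az":0},{"dx":-1,"dy":1,"dz":0,"ax":0,"ay":0,"az":0},{"dx":-1,"dy":1,"dz":0,"ax":0,"ay":0,"az":0},{"dx":-1,"dy":1,"dz":0,"ax":0,"ay":0,"az":0},{"dx":-1,"dy":1,"dz":0,"ax":0,"ay":0,"az":0}]'; python3 -m handwheel '[{"dx":-0.24,"dy":1,"dz":0.5,"ax":0,"ay":0,"az":0},{"dx":0,"dy":0.84,"dz":0.5,"ax":0,"ay":0,"az":0},{"dx":0,"dy":0,"dz":0.5,"ax":0,"ay":0,"az":0},{"dx":0,"dy":0,"dz":0.5,"ax":0,"ay":0,"az":0},{"dx":0,"dy":0,"dz":0,"ax":0,"ay":0,"az":0}]'
python3 - <<'E'
from h import *
o=bot.get_obs(); print(np.round(o["eef_pos"],4),np.round(R.from_quat(o["tool_rot"]).as_matrix(),3).tolist(),np.round(o["joint_pos"],3))
p=bot.camera("wrist"); cv2.imwrite("pics/w2.png",p["img"][:,:,::-1])
print(np.round(p["eye"],3))
for t in["cap","small_cap","rack"]:
  for r in bot.trace(t,p):
    u=r["rect"][:2]; print(t,r["confidence"],np.round(r["rect"],1),onz(p,u,.042))
E
```

```text
clock: 3.1
eef_pos: [0.5041, 0.1561, 0.2504]
tool_rot: [0.707, 0.707, 0.0, 0.0]
ft_force: [-0.3, 0.0, 0.6]
grip_width: 0.0855
clock: 3.6
eef_pos: [0.5468, 0.1512, 0.1979]
tool_rot: [0.707, 0.708, -0.002, -0.001]
ft_force: [-0.3, -0.5, -0.1]
grip_width: 0.0856
[0.5468 0.1512 0.1979] [[-0.002, 1.0, -0.005], [1.0, 0.002, -0.001], [-0.001, -0.005, -1.0]] [0.27  0.404 0.097 1.27  0.    1.839]
[0.547 0.22  0.321]
cap 0.97 [438.8 207.9  59.7  51.1] [0.66575225 0.129731   0.042     ]
cap 0.91 [227.4 224.4  60.5  50.5] [0.4430804  0.11041736 0.042     ]
cap 0.89 [196.2 134.8  68.3  48.9] [0.42109826 0.20379112 0.042     ]
cap 0.77 [327.7 187.1  53.2  53. ] [0.54974298 0.15167704 0.042     ]
cap 0.61 [393.2 272.2  43.1  55.2] [0.62341923 0.05412059 0.042     ]
small_cap 0.69 [328.9 102.3  54.5  50.7] [0.55042662 0.23411558 0.042     ]
rack 0.55 [326.1 139.9  97.3 174. ] [0.54791841 0.19919172 0.042     ]
```

View pics/w2.png

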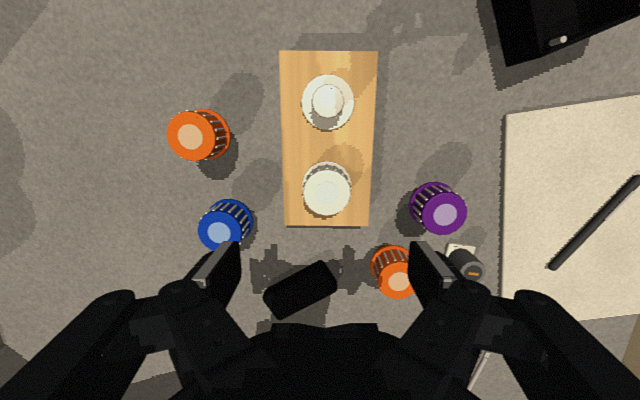

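Run:
```python
from h import *
im=cv2.imread("pics/w2.png")[140:240,270:390]; cv2.imwrite("pics/c3.png",cv2.resize(im,None,fx=6,fy=6,interpolation=cv2.INTER_CUBIC))
p=bot.camera("wrist")
print(onz(p,(327,190),.074),onz(p,(328,102.5),.043),[onz(p,u,.04).round(4).tolist() for u in [(279,51),(378,51),(370,226),(284,225)]])
```

```text
[0.55183451 0.15677511 0.074     ] [0.55274417 0.23496734 0.043     ] [[0.5074, 0.28, 0.04], [0.5986, 0.2802, 0.04], [0.5991, 0.1079, 0.04], [0.5058, 0.1089, 0.04]]
```

View pics/c3.png

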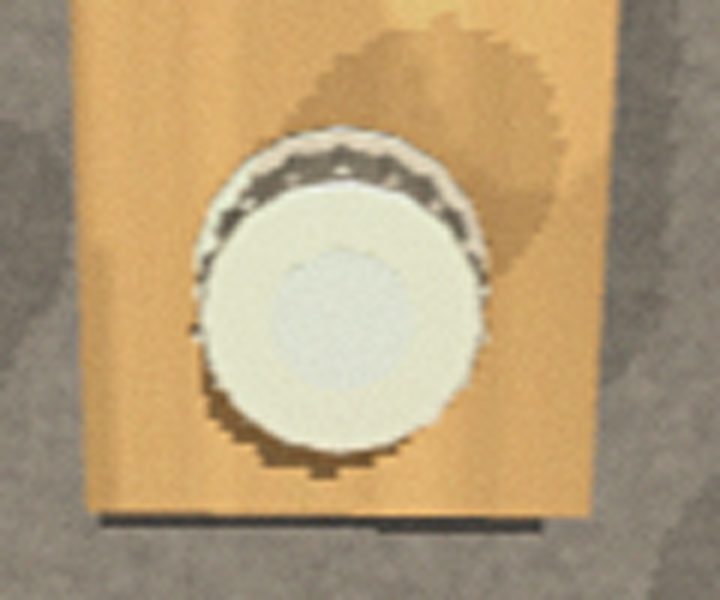

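```bash
python3 -m handwheel '[{"dx":0.05,"dy":0.1,"dz":1,"ax":0,"ay":0,"az":0},{"dx":0,"dy":0,"dz":1,"ax":0,"ay":0,"az":0},{"dx":0,"dy":0,"dz":1,"ax":0,"ay":0,"az":0},{"dx":0,"dy":0,"dz":0.9,"ax":0,"ay":0,"az":0},{"dx":0,"dy":0,"dz":0,"ax":0,"ay":0,"az":0},{"dx":0,"dy":0,"dz":0,"ax":0,"ay":0,"az":0}]'
python3 - <<'E'
from h import *
for i in range(2):
  o=bot.get_obs(); print(np.round(o["eef_pos"],4),np.round(R.from_quat(o["tool_rot"]).as_matrix(),3).tolist())
  p=bot.camera("wrist"); cv2.imwrite("pics/w3.png",p["img"][:,:,::-1])
  print(np.round(p["eye"],4),np.round(R.from_quat(p["rotation"]).as_matrix(),4).tolist(), onz(p,(320,200),.07))
E
```

```text
clock: 4.45
eef_pos: [0.5518, 0.1528, 0.1036]
tool_rot: [0.707, 0.708, 0.0, 0.0]
ft_force: [0.1, -0.2, 0.9]
grip_width: 0.0854
[0.5518 0.1528 0.1036] [[-0.001, 1.0, 0.0], [1.0, 0.001, 0.0], [0.0, 0.0, -1.0]]
[0.5517 0.2216 0.2272] [[1.0, 0.0015, 0.0003], [0.0015, -0.9631, -0.2691], [-0.0001, 0.2691, -0.9631]] [0.54945479 0.17557034 0.07      ]
[0.5526 0.153  0.1044] [[-0.001, 1.0, 0.002], [1.0, 0.001, 0.001], [0.001, 0.002, -1.0]]
[0.5523 0.2217 0.228 ] [[1.0, 0.0009, 0.0021], [0.0014, -0.9633, -0.2686], [0.0018, 0.2686, -0.9633]] [0.5502677  0.17552114 0.07      ]
```

View pics/w3.png

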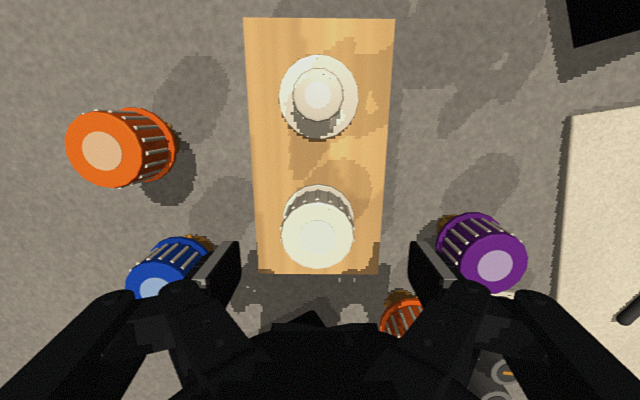

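Run:
```python
from h import *
p=bot.camera("wrist"); im=p["img"]
o=bot.get_obs(); print(o["eef_pos"]); print(np.round(p["intrinsics"],1).tolist())
c=im[160:290,260:380,::-1]; cv2.imwrite("pics/c4.png",cv2.resize(c,None,fx=5,fy=5,interpolation=cv2.INTER_CUBIC))
print(onz(p,(317,234),.074))
# predicted circles for guess
big=im[:,:,::-1].copy(); big=cv2.resize(big,None,fx=4,fy=4,interpolation=cv2.INTER_CUBIC)
t=np.linspace(0,2*np.pi,60)
for cx,cy,col in[(.5505,.1525,(0,0,255)),]:
  for z,r in[(.074,.022),(.044,.025)]:
    uv=proj(p,np.c_[cx+r*np.cos(t),cy+r*np.sin(t),0*t+z])
    cv2.polylines(big,[(uv*4+2).astype(int)],True,col,1)
cv2.imwrite("pics/c5.png",big[640:1160,1040:1520])
```

```text
[0.55298782 0.1530292  0.10479341]
[[280.7, 0.0, 324.0], [0.0, 280.7, 196.4], [0.0, 0.0, 1.0]]
[0.54886346 0.15564931 0.074     ]
```

View pics/c5.png

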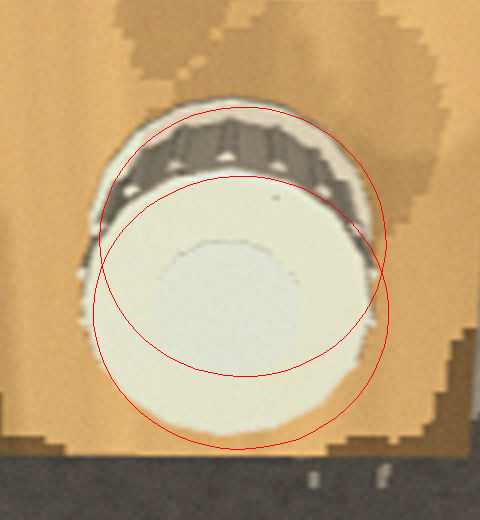

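```bash
python3 -m handwheel '[{"dx":0.06,"dy":-0.14,"dz":0.4,"ax":0,"ay":0,"az":0},{"dx":0,"dy":0,"dz":0.5,"ax":0,"ay":0,"az":0},{"dx":0,"dy":0,"dz":0.5,"ax":0,"ay":0,"az":0},{"dx":0,"dy":0,"dz":0,"ax":0,"ay":0,"az":0},{"dx":0,"dy":0,"dz":0,"ax":0,"ay":0,"az":0}]'
python3 - <<'E'
from h import *
p=bot.camera("wrist"); cv2.imwrite("pics/w4.png",p["img"][:,:,::-1])
p=bot.camera("side"); cv2.imwrite("pics/s4.png",cv2.resize(p["img"][120:270,160:400,::-1],None,fx=3,fy=3,interpolation=cv2.INTER_CUBIC))
E
```

```text
clock: 5.1
eef_pos: [0.5475, 0.1539, 0.0668]
tool_rot: [0.707, 0.707, -0.001, -0.001]
ft_force: [0.5, -0.4, 1.3]
grip_width: 0.0856
```

View pics/w4.png

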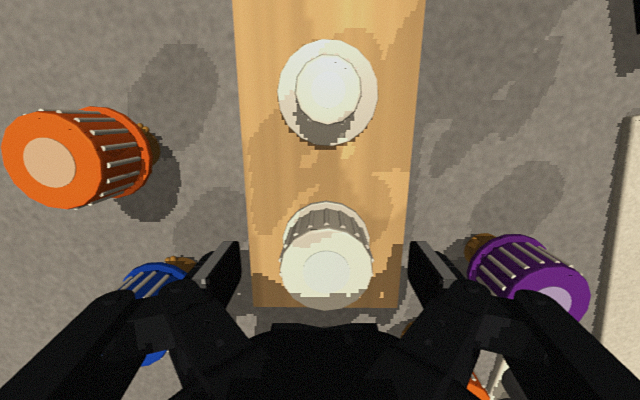

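View pics/s4.png

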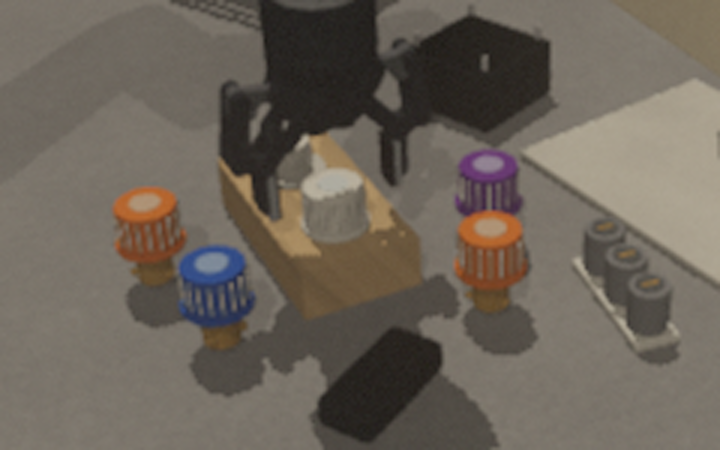

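Run:
```python
from h import *
o=bot.get_obs(); e=o["eef_pos"]; T=R.from_quat(o["tool_rot"]); print(e)
for n in["wrist","side"]:
  p=bot.camera(n); im=cv2.resize(p["img"][:,:,::-1],None,fx=3,fy=3,interpolation=cv2.INTER_CUBIC)
  for s in(-1,1):
    q=np.array([[-.011,s*.0425,.006],[.011,s*.0425,.006],[.011,s*.0425,-.01],[-.011,s*.0425,-.01]])
    cv2.polylines(im,[(proj(p,e+T.apply(q))*3).astype(int)],True,(0,255,0),1)
  t=np.linspace(0,6.28,60)
  for cx,cy,col in[(.549,.154,(0,0,255))]:
   for z,r in[(.074,.022),(.044,.025)]:
    cv2.polylines(im,[(proj(p,np.c_[cx+r*np.cos(t),cy+r*np.sin(t),0*t+z])*3).astype(int)],True,col,1)
  cv2.imwrite(f"pics/o_{n}.png",im[520:1000,560:1360] if n=="wrist" else im[400:750,550:1150])
```

```text
[0.54845203 0.15414347 0.0678825 ]
```

View pics/o_wrist.png

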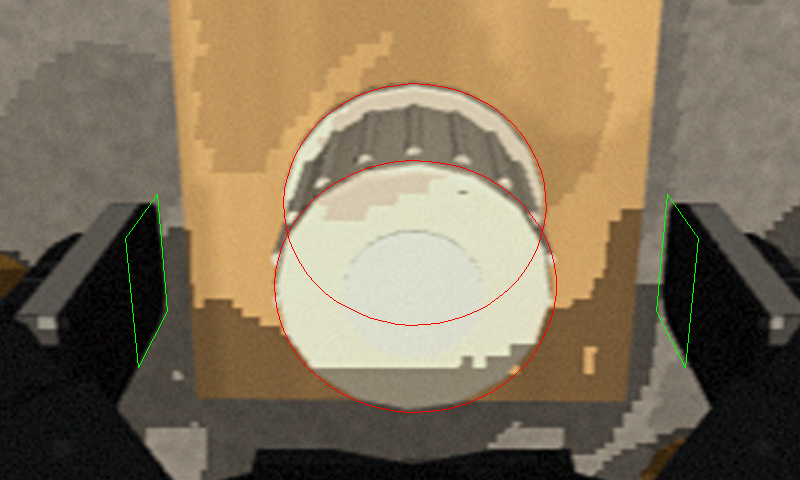

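View pics/o_side.png

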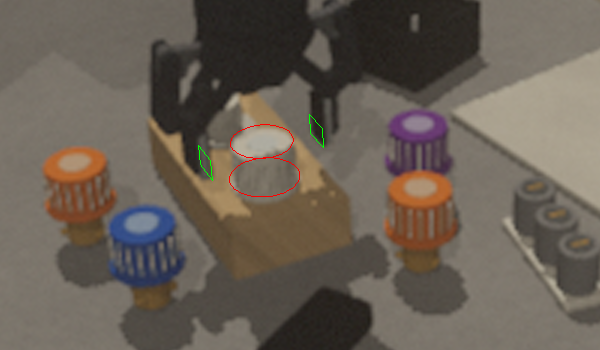

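```bash
python3 -m handwheel '[{"dx":0,"dy":0,"dz":0,"ax":0,"ay":0,"az":0},{"dx":0,"dy":0,"dz":0,"ax":0,"ay":0,"az":0},{"dx":0,"dy":0,"dz":0,"ax":0,"ay":0,"az":0},{"dx":0,"dy":0,"dz":0,"ax":0,"ay":0,"az":0},{"dx":0,"dy":0,"dz":0,"ax":0,"ay":0,"az":0},{"dx":0,"dy":0,"dz":0,"ax":0,"ay":0,"az":0},{"dx":0,"dy":0,"dz":0,"ax":0,"ay":0,"az":0}]' -1
python3 - <<'E'
from h import *
p=bot.camera("wrist"); cv2.imwrite("pics/w5.png",p["img"][:,:,::-1])
E
```

```text
clock: 6.0
eef_pos: [0.5486, 0.1542, 0.0684]
tool_rot: [0.707, 0.707, 0.001, 0.0]
ft_force: [-0.2, 0.3, 6.4]
grip_width: 0.0424
```

View pics/w5.png

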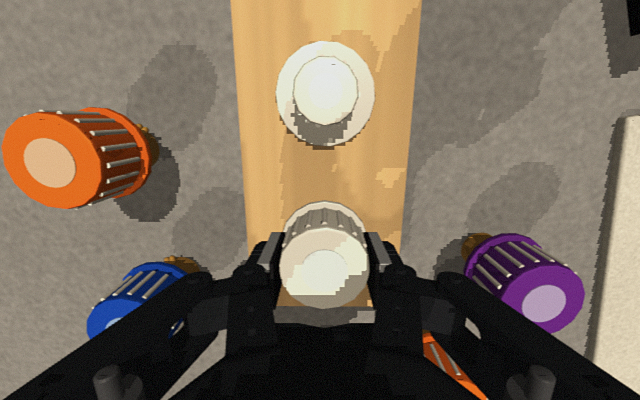

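```bash
python3 -m handwheel '[{"dx":0,"dy":0,"dz":-0.3,"ax":0,"ay":0,"az":0},{"dx":0,"dy":0,"dz":-0.7,"ax":0,"ay":0,"az":0},{"dx":0,"dy":0,"dz":-1,"ax":0,"ay":0,"az":0},{"dx":0,"dy":0,"dz":-1,"ax":0,"ay":0,"az":0},{"dx":0,"dy":0,"dz":-1,"ax":0,"ay":0,"az":0},{"dx":0,"dy":0,"dz":0,"ax":0,"ay":0,"az":0},{"dx":0,"dy":0,"dz":0,"ax":0,"ay":0,"az":0}]'
python3 - <<'E'
from h import *
p=bot.camera("wrist"); cv2.imwrite("pics/w6.png",p["img"][:,:,::-1])
p=bot.camera("side"); cv2.imwrite("pics/s6.png",p["img"][:,:,::-1])
E
```

```text
clock: 6.75
eef_pos: [0.548, 0.154, 0.1676]
tool_rot: [0.707, 0.707, -0.0, 0.0]
ft_force: [-0.2, -1.0, -2.2]
grip_width: 0.0425
```

View pics/w6.png

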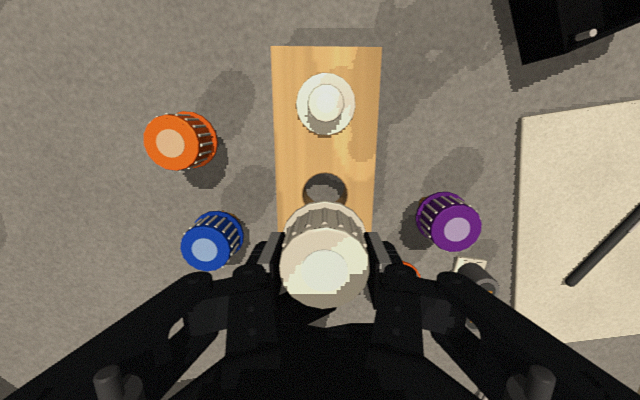

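View pics/s6.png

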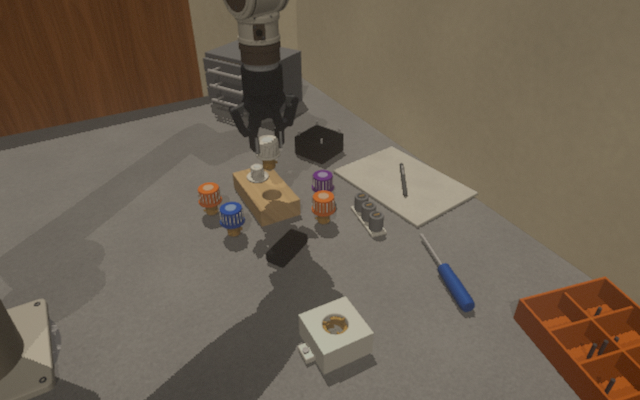

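```bash
python3 -m handwheel '[{"dx":-0.5,"dy":0,"dz":0,"ax":0,"ay":0,"az":0},{"dx":-1,"dy":0,"dz":0,"ax":0,"ay":0,"az":0},{"dx":-1,"dy":0,"dz":0,"ax":0,"ay":0,"az":0},{"dx":-1,"dy":0,"dz":0,"ax":0,"ay":0,"az":0},{"dx":-1,"dy":0,"dz":0,"ax":0,"ay":0,"az":0},{"dx":-1,"dy":0,"dz":0,"ax":0,"ay":0,"az":0},{"dx":-1,"dy":0,"dz":0,"ax":0,"ay":0,"az":0},{"dx":-1,"dy":0,"dz":0,"ax":0,"ay":0,"az":0},{"dx":-1,"dy":0,"dz":0,"ax":0,"ay":0,"az":0},{"dx":-1,"dy":0,"dz":0,"ax":0,"ay":0,"az":0},{"dx":-1,"dy":0,"dz":0,"ax":0,"ay":0,"az":0},{"dx":-1,"dy":0,"dz":0,"ax":0,"ay":0,"az":0}]'; python3 -m handwheel '[{"dx":-1,"dy":0,"dz":0,"ax":0,"ay":0,"az":0},{"dx":-1,"dy":0,"dz":0,"ax":0,"ay":0,"az":0},{"dx":-1,"dy":0,"dz":0,"ax":0,"ay":0,"az":0},{"dx":-1,"dy":0,"dz":0,"ax":0,"ay":0,"az":0},{"dx":-0.94,"dy":0,"dz":0,"ax":0,"ay":0,"az":0},{"dx":0,"dy":0,"dz":0,"ax":0,"ay":0,"az":-1},{"dx":0,"dy":0,"dz":0,"ax":0,"ay":0,"az":-1},{"dx":0,"dy":0,"dz":0,"ax":0,"ay":0,"az":-1},{"dx":0,"dy":0,"dz":0,"ax":0,"ay":0,"az":-1},{"dx":0,"dy":0,"dz":0,"ax":0,"ay":0,"az":-1},{"dx":0,"dy":0,"dz":0,"ax":0,"ay":0,"az":-1},{"dx":0,"dy":0,"dz":0,"ax":0,"ay":0,"az":-1}]';python3 -m handwheel '[{"dx":0,"dy":0,"dz":0,"ax":0,"ay":0,"az":0},{"dx":0,"dy":0,"dz":0,"ax":0,"ay":0,"az":0},{"dx":0,"dy":0,"dz":0,"ax":0,"ay":0,"az":0}]'
python3 - <<'E'
from h import *
o=bot.get_obs(); print(o["joint_pos"].round(3) if hasattr(o["joint_pos"],"round") else o["joint_pos"])
p=bot.camera("wrist"); cv2.imwrite("pics/w7.png",p["img"][:,:,::-1])
np.savez("w7.npz",intrinsics=p["intrinsics"],eye=p["eye"],rotation=p["rotation"],img=p["img"],eef=o["eef_pos"],rot=o["tool_rot"])
E
```

```text
clock: 8.05
eef_pos: [0.5472, -0.1351, 0.1666]
tool_rot: [0.707, 0.707, -0.001, -0.001]
ft_force: [0.9, 0.1, -1.5]
grip_width: 0.0425
clock: 9.25
eef_pos: [0.5473, -0.2574, 0.1664]
tool_rot: [0.254, 0.967, 0.0, -0.001]
ft_force: [0.4, -0.7, -1.7]
grip_width: 0.0422
clock: 9.55
eef_pos: [0.5481, -0.2571, 0.1673]
tool_rot: [0.258, 0.966, 0.0, -0.0]
ft_force: [0.4, 0.4, -0.9]
grip_width: 0.0426
[-0.439  0.494  0.157  1.235 -0.     0.084]
```

View pics/w7.png

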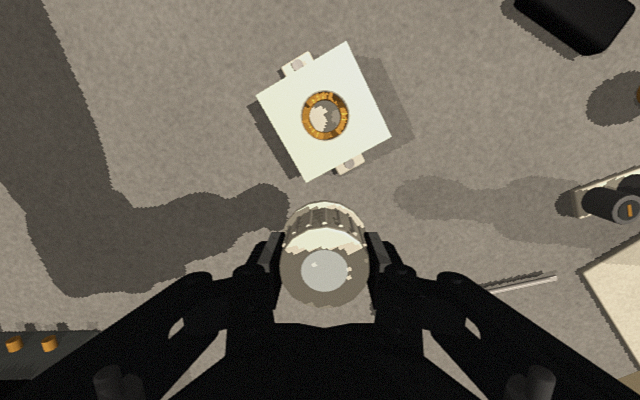

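```bash
cat > ov.py <<'E'
from h import *
import sys
def overlay(p,circ,name,box,s=6):
    im=cv2.resize(p["img"][:,:,::-1],None,fx=s,fy=s,interpolation=cv2.INTER_CUBIC)
    t=np.linspace(0,2*np.pi,72)
    for (cx,cy,z,r,col) in circ:
        uv=proj(p,np.c_[cx+r*np.cos(t),cy+r*np.sin(t),0*t+z]); cv2.polylines(im,[((uv+.5)*s).astype(int)],True,col,1)
    x0,y0,x1,y1=box; cv2.imwrite(name,im[y0*s:y1*s,x0*s:x1*s])
E
python3 - <<'E'
from ov import *
p=dict(np.load("w7.npz"))
print(p["eef"])
im=p["img"]; hsv=cv2.cvtColor(im,cv2.COLOR_RGB2HSV)
m=((hsv[...,1]>100)).astype(np.uint8); m[:70]=0; m[160:]=0; m[:,:280]=0; m[:,370:]=0
n,l,st,c=cv2.connectedComponentsWithStats(m); i=1+np.argmax(st[1:,4]); print(st[i],c[i])
h=cv2.convexHull(np.argwhere(l==i)[:,::-1].astype(np.int32)); e=cv2.fitEllipse(h); print(e)
X=onz(p,e[0],.046); print("mouth@46",X, "edge r",np.ptp(np.array([onz(p,q[0],.046) for q in h.astype(float)]),axis=0)/2)
C=[onz(p,u,.046)[:2] for u in[(347,41),(391,136),(306,182),(256,96)]]; print("block",np.mean(C,0),np.round(C,4).tolist())
overlay(p,[(X[0],X[1],.046,.02,(0,0,255))],"pics/o7.png",(245,30,400,190),5)
E
```

```text
[ 0.54812854 -0.25712482  0.16729675]
[302  92  46  48 956] [324.38912134 115.16736402]
((324.32293701171875, 115.44924926757812), (45.6550178527832, 48.01473617553711), 178.59341430664062)
mouth@46 [ 0.48720768 -0.22113916  0.046     ] edge r [1.91729242e-02 1.90020351e-02 2.77555756e-17]
block [ 0.48800397 -0.22097935] [[0.4474, -0.1777], [0.5302, -0.1802], [0.5286, -0.2638], [0.4458, -0.2622]]
```

View pics/o7.png

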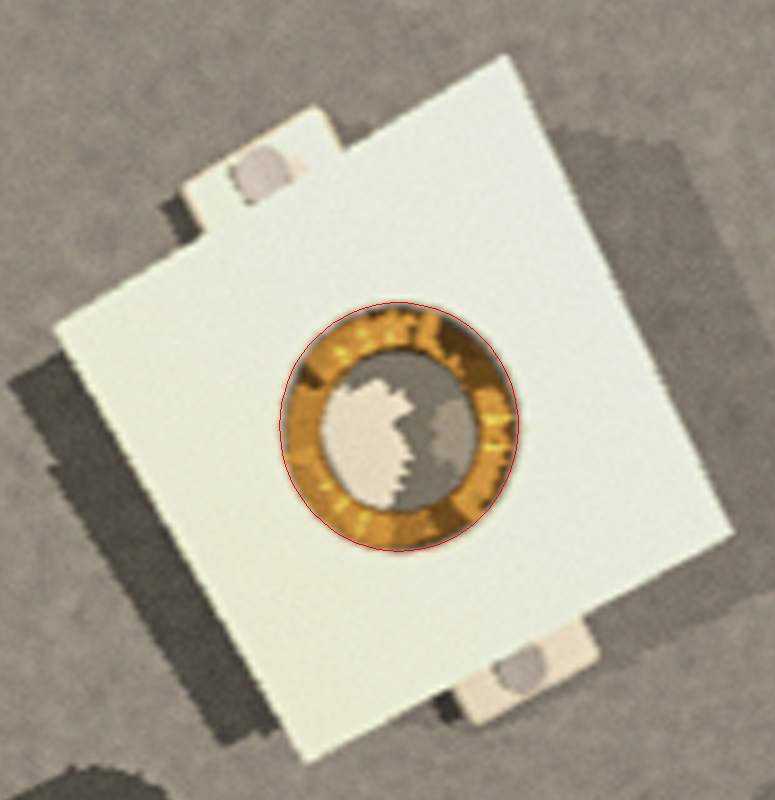

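Run:
```python
from ov import *
p=dict(np.load("w7.npz")); e=p["eef"]
T=R.from_quat(p["rot"])
t=np.linspace(0,2*np.pi,90)
s=5
im=cv2.resize(p["img"][:,:,::-1],None,fx=s,fy=s,interpolation=cv2.INTER_CUBIC)
for dz,r in[(-.0057,.022),(.0244,.025),(.0284,.025)]:
    X=e+T.apply(np.c_[r*np.cos(t),r*np.sin(t),0*t+dz]); cv2.polylines(im,[((proj(p,X)+.5)*s).astype(int)],True,(0,0,255),1)
cv2.imwrite("pics/o7b.png",im[190*s:315*s,260*s:390*s])
```

```text
(no output)
```

View pics/o7b.png

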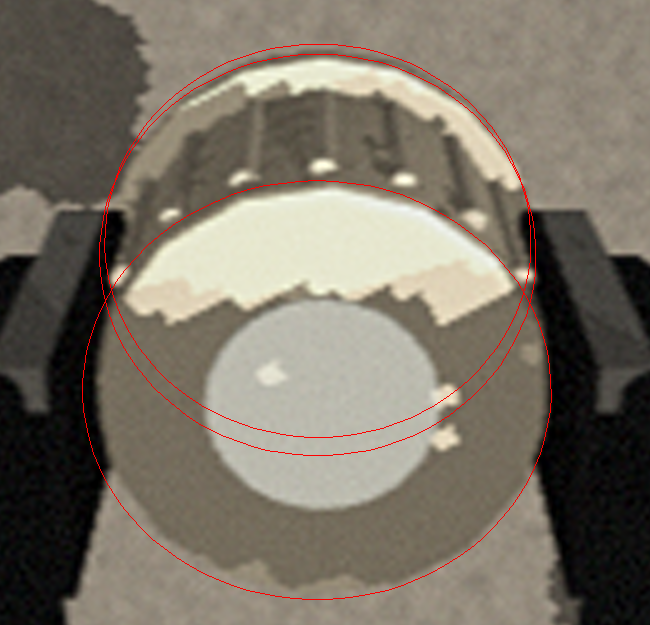

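```bash
python3 -m handwheel '[{"dx":0.8,"dy":0.015,"dz":0,"ax":0,"ay":0,"az":0},{"dx":1,"dy":0,"dz":0,"ax":0,"ay":0,"az":0},{"dx":1.0,"dy":0,"dz":0.3,"ax":0,"ay":0,"az":0},{"dx":0.02,"dy":0,"dz":0.8,"ax":0,"ay":0,"az":0},{"dx":0,"dy":0,"dz":0.8,"ax":0,"ay":0,"az":0},{"dx":0,"dy":0,"dz":0.3,"ax":0,"ay":0,"az":0},{"dx":0,"dy":0,"dz":0,"ax":0,"ay":0,"az":0},{"dx":0,"dy":0,"dz":0,"ax":0,"ay":0,"az":0}]'
python3 - <<'E'
from ov import *
o=bot.get_obs(); e=o["eef_pos"];print(e,o["ft_force"])
X=(.4874,-.2212)
for n,b in[("scene",(180,80,290,180)),("side",(270,240,410,390))]:
  p=bot.camera(n)
  overlay(p,[(X[0],X[1],.046,.02,(0,0,255)),(e[0],e[1],e[2]+.0057,.022,(0,255,0)),(e[0],e[1],e[2]-.0284,.025,(0,255,0))],f"pics/p8{n}.png",b,4)
E
```

```text
clock: 10.4
eef_pos: [0.4881, -0.2218, 0.1134]
tool_rot: [0.257, 0.966, -0.0, 0.0]
ft_force: [-0.3, -1.0, -1.1]
grip_width: 0.0422
[ 0.48806763 -0.22183579  0.1133529 ] [-0.28240163 -0.97156027 -1.10316155]
```

View pics/p8scene.png

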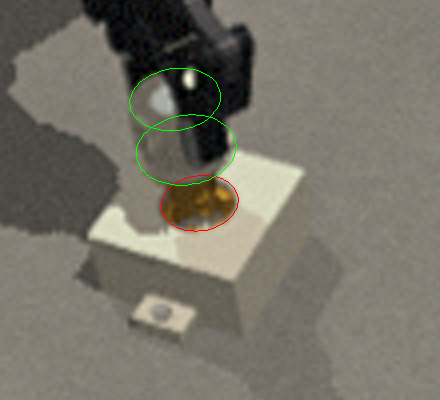

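View pics/p8side.png

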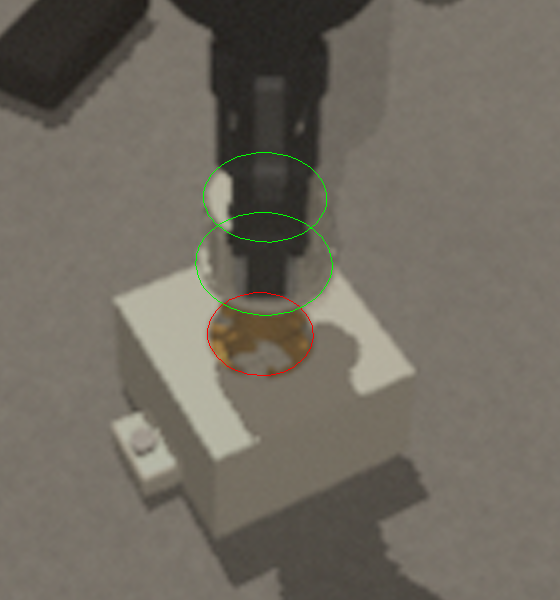

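```bash
python3 -m handwheel '[{"dx":0,"dy":0,"dz":0.2,"ax":0,"ay":0,"az":0},{"dx":0,"dy":0,"dz":0.2,"ax":0,"ay":0,"az":0},{"dx":0,"dy":0,"dz":0.2,"ax":0,"ay":0,"az":0},{"dx":0,"dy":0,"dz":0,"ax":0,"ay":0,"az":0}]'; python3 -m handwheel '[{"dx":0,"dy":0,"dz":0.1,"ax":0,"ay":0,"az":0},{"dx":0,"dy":0,"dz":0,"ax":0,"ay":0,"az":0}]';python3 -m handwheel '[{"dx":0,"dy":0,"dz":0.08,"ax":0,"ay":0,"az":0},{"dx":0,"dy":0,"dz":0,"ax":0,"ay":0,"az":0}]'
```

```text
clock: 10.9
eef_pos: [0.4869, -0.2212, 0.0968]
tool_rot: [0.257, 0.966, 0.0, -0.001]
ft_force: [-0.7, -0.8, -1.3]
grip_width: 0.0422
clock: 11.1
eef_pos: [0.4874, -0.2215, 0.095]
tool_rot: [0.257, 0.966, 0.0, -0.0]
ft_force: [-1.0, 0.2, -1.3]
grip_width: 0.0424
clock: 11.3
eef_pos: [0.4875, -0.2215, 0.0932]
tool_rot: [0.257, 0.966, 0.0, -0.0]
ft_force: [-0.6, -0.0, -1.9]
grip_width: 0.0421
```

```bash
python3 -m handwheel '[{"dx":0,"dy":0,"dz":0.06,"ax":0,"ay":0,"az":0},{"dx":0,"dy":0,"dz":0,"ax":0,"ay":0,"az":0}]';python3 -m handwheel '[{"dx":0,"dy":0,"dz":0.06,"ax":0,"ay":0,"az":0},{"dx":0,"dy":0,"dz":0,"ax":0,"ay":0,"az":0}]'
```

```text
clock: 11.5
eef_pos: [0.4875, -0.2215, 0.0917]
tool_rot: [0.257, 0.966, 0.0, -0.0]
ft_force: [0.5, -0.6, -1.1]
grip_width: 0.0427
clock: 11.7
eef_pos: [0.4878, -0.2217, 0.0907]
tool_rot: [0.257, 0.966, -0.0, 0.0]
ft_force: [-0.4, 0.1, 1.2]
grip_width: 0.0421
```

```bash
python3 -m handwheel '[{"dx":0,"dy":0,"dz":0.03,"ax":0,"ay":0,"az":0},{"dx":0,"dy":0,"dz":0,"ax":0,"ay":0,"az":0},{"dx":0,"dy":0,"dz":0,"ax":0,"ay":0,"az":0}]'
```

```text
clock: 12.0
eef_pos: [0.4879, -0.2217, 0.0905]
tool_rot: [0.257, 0.966, -0.0, 0.001]
ft_force: [-1.2, 0.4, 5.8]
grip_width: 0.0424
```

```bash
python3 -m handwheel '[{"dx":0,"dy":0,"dz":0.02,"ax":0,"ay":0,"az":-0.5},{"dx":0,"dy":0,"dz":0,"ax":0,"ay":0,"az":-0.5},{"dx":0,"dy":0,"dz":0,"ax":0,"ay":0,"az":0}]'; python3 -c "
from workcell import bot; o=bot.get_obs(); print(o['ft_torque'],o['joint_pos'][5],o['joint_pos'][0])";  python3 -m handwheel '[{"dx":0,"dy":0,"dz":0,"ax":0,"ay":0,"az":-0.5},{"dx":0,"dy":0,"dz":0,"ax":0,"ay":0,"az":-0.5},{"dx":0,"dy":0,"dz":0,"ax":0,"ay":0,"az":0}]'; python3 -c "
from workcell import bot; o=bot.get_obs(); print(o['ft_torque'],o['joint_pos'][5],o['joint_pos'][0])"
```

```text
clock: 12.3
eef_pos: [0.488, -0.2222, 0.0904]
tool_rot: [0.183, 0.983, -0.001, 0.001]
ft_force: [-1.3, -0.2, 7.3]
grip_width: 0.0428
[-0.02421969  0.47173704  0.09192556] -0.05804121033964429 -0.4268220865538789
clock: 12.6
eef_pos: [0.4881, -0.2222, 0.0904]
tool_rot: [0.109, 0.994, -0.001, 0.001]
ft_force: [-2.0, 0.4, 7.1]
grip_width: 0.0428
[-0.00365792  0.48445771  0.07756165] -0.20803459595736493 -0.42680428758332
```

```bash
python3 -m handwheel '[{"dx":0,"dy":0,"dz":0,"ax":0,"ay":0,"az":-0.5},{"dx":0,"dy":0,"dz":0,"ax":0,"ay":0,"az":-0.5},{"dx":0,"dy":0,"dz":0,"ax":0,"ay":0,"az":0}]' | grep -v tool_rot;  python3 -m handwheel '[{"dx":0,"dy":0,"dz":0,"ax":0,"ay":0,"az":-0.5},{"dx":0,"dy":0,"dz":0,"ax":0,"ay":0,"az":-0.4},{"dx":0,"dy":0,"dz":0,"ax":0,"ay":0,"az":0}]'; python3 -c "
from workcell import bot; o=bot.get_obs(); print(o['ft_torque'],o['joint_pos'][5])"
```

```text
clock: 12.9
eef_pos: [0.4881, -0.2223, 0.0905]
ft_force: [-2.7, -1.0, 7.4]
grip_width: 0.0423
clock: 13.2
eef_pos: [0.4881, -0.2223, 0.0905]
tool_rot: [-0.033, 0.999, -0.001, 0.001]
ft_force: [-1.9, 0.3, 7.1]
grip_width: 0.0424
[-0.07489866  0.45781038  0.076667  ] -0.4927951065135735
```

```bash
python3 -m handwheel '[{"dx":0,"dy":0,"dz":0,"ax":0,"ay":0,"az":-0.5},{"dx":0,"dy":0,"dz":0,"ax":0,"ay":0,"az":-0.5},{"dx":0,"dy":0,"dz":0,"ax":0,"ay":0,"az":0}]' | grep -v tool_rot;  python3 -m handwheel '[{"dx":0,"dy":0,"dz":0,"ax":0,"ay":0,"az":-0.5},{"dx":0,"dy":0,"dz":0,"ax":0,"ay":0,"az":-0.4},{"dx":0,"dy":0,"dz":0,"ax":0,"ay":0,"az":0}]'; python3 -c "
from workcell import bot; o=bot.get_obs(); print(o['ft_torque'],o['joint_pos'][5])"
```

```text
clock: 13.5
eef_pos: [0.4881, -0.2223, 0.0903]
ft_force: [-2.8, 0.0, 6.6]
grip_width: 0.0422
clock: 13.8
eef_pos: [0.4874, -0.2217, 0.0891]
tool_rot: [-0.174, 0.985, -0.0, -0.0]
ft_force: [-0.0, -0.6, -0.8]
grip_width: 0.0421
[-0.11622588  0.15920912  0.01033155] -0.7766673891277872
```

```bash
python3 -m handwheel '[{"dx":0,"dy":0,"dz":0.08,"ax":0,"ay":0,"az":0},{"dx":0,"dy":0,"dz":0,"ax":0,"ay":0,"az":0}]' | grep -v tool_rot;  python3 -m handwheel '[{"dx":0,"dy":0,"dz":0.06,"ax":0,"ay":0,"az":0},{"dx":0,"dy":0,"dz":0,"ax":0,"ay":0,"az":0}]'; python3 -c "
from workcell import bot; o=bot.get_obs(); print(o['ft_torque'],o['joint_pos'][5])"
```

```text
clock: 14.0
eef_pos: [0.4873, -0.2219, 0.0866]
ft_force: [-1.4, -2.1, -1.7]
grip_width: 0.0423
clock: 14.2
eef_pos: [0.4874, -0.2213, 0.085]
tool_rot: [-0.174, 0.985, 0.0, -0.0]
ft_force: [0.5, -0.9, -2.8]
grip_width: 0.0424
[-0.14569903 -0.01279168 -0.01511701] -0.7763457564775349
```

```bash
python3 -m handwheel '[{"dx":0,"dy":0,"dz":0.06,"ax":0,"ay":0,"az":0},{"dx":0,"dy":0,"dz":0,"ax":0,"ay":0,"az":0}]' | grep -v tool_rot;  python3 -m handwheel '[{"dx":0,"dy":0,"dz":0.04,"ax":0,"ay":0,"az":0},{"dx":0,"dy":0,"dz":0,"ax":0,"ay":0,"az":0}]'; python3 -c "
from workcell import bot; o=bot.get_obs(); print(o['ft_torque'],o['joint_pos'][5])"
```

```text
clock: 14.4
eef_pos: [0.4875, -0.2214, 0.0838]
ft_force: [0.0, -0.3, -1.4]
grip_width: 0.0423
clock: 14.6
eef_pos: [0.4876, -0.2215, 0.0834]
tool_rot: [-0.174, 0.985, 0.0, 0.0]
ft_force: [-1.7, 0.4, 3.0]
grip_width: 0.0426
[0.03487727 0.27013489 0.03456805] -0.7766854330422786
```

```bash
python3 -m handwheel '[{"dx":0,"dy":0,"dz":0.012,"ax":0,"ay":0,"az":0.5},{"dx":0,"dy":0,"dz":0.012,"ax":0,"ay":0,"az":0.5},{"dx":0,"dy":0,"dz":0.012,"ax":0,"ay":0,"az":0.5},{"dx":0,"dy":0,"dz":0.012,"ax":0,"ay":0,"az":0.5},{"dx":0,"dy":0,"dz":0,"ax":0,"ay":0,"az":0}]' ; python3 -c "
from workcell import bot; o=bot.get_obs(); print(o['ft_torque'],o['joint_pos'][5])"
```

```text
clock: 15.1
eef_pos: [0.4877, -0.2216, 0.0821]
tool_rot: [-0.025, 1.0, -0.0, 0.0]
ft_force: [-1.2, -0.5, 0.9]
grip_width: 0.0421
[-0.01978441  0.25044191 -0.01631894] -0.4767913292212104
```

```bash
python3 -m handwheel '[{"dx":0,"dy":0,"dz":0.017,"ax":0,"ay":0,"az":0.7},{"dx":0,"dy":0,"dz":0.017,"ax":0,"ay":0,"az":0.7},{"dx":0,"dy":0,"dz":0.017,"ax":0,"ay":0,"az":0.7},{"dx":0,"dy":0,"dz":0,"ax":0,"ay":0,"az":0}]' ; python3 -c "
from workcell import bot; o=bot.get_obs(); print(o['ft_torque'],o['joint_pos'][5])"; python3 -m handwheel '[{"dx":0,"dy":0,"dz":0.017,"ax":0,"ay":0,"az":0.7},{"dx":0,"dy":0,"dz":0.017,"ax":0,"ay":0,"az":0.7},{"dx":0,"dy":0,"dz":0.017,"ax":0,"ay":0,"az":0.7},{"dx":0,"dy":0,"dz":0,"ax":0,"ay":0,"az":0}]' ; python3 -c "
from workcell import bot; o=bot.get_obs(); print(o['ft_torque'],o['joint_pos'][5])"
```

```text
clock: 15.5
eef_pos: [0.4877, -0.2216, 0.0808]
tool_rot: [0.131, 0.991, -0.0, 0.0]
ft_force: [-1.3, 0.3, 1.8]
grip_width: 0.0423
[ 0.03316054  0.26915666 -0.01646642] -0.16330115628781028
clock: 15.9
eef_pos: [0.4877, -0.2216, 0.0795]
tool_rot: [0.284, 0.959, -0.0, 0.0]
ft_force: [-1.7, -0.3, 2.1]
grip_width: 0.0423
[ 0.01408401  0.15824786 -0.02463471] 0.15018613695386288
```

```bash
for i in 1 2; do :; done; python3 -m handwheel '[{"dx":0,"dy":0,"dz":0.017,"ax":0,"ay":0,"az":0.7},{"dx":0,"dy":0,"dz":0.017,"ax":0,"ay":0,"az":0.7},{"dx":0,"dy":0,"dz":0.017,"ax":0,"ay":0,"az":0.7},{"dx":0,"dy":0,"dz":0,"ax":0,"ay":0,"az":0}]' ; python3 -c "
from workcell import bot; o=bot.get_obs(); print(o['ft_torque'],o['joint_pos'][5])"; python3 -m handwheel '[{"dx":0,"dy":0,"dz":0.017,"ax":0,"ay":0,"az":0.7},{"dx":0,"dy":0,"dz":0.017,"ax":0,"ay":0,"az":0.7},{"dx":0,"dy":0,"dz":0.017,"ax":0,"ay":0,"az":0.7},{"dx":0,"dy":0,"dz":0,"ax":0,"ay":0,"az":0}]' ; python3 -c "
from workcell import bot; o=bot.get_obs(); print(o['ft_torque'],o['joint_pos'][5])"; python3 -m handwheel '[{"dx":0,"dy":0,"dz":0.017,"ax":0,"ay":0,"az":0.7},{"dx":0,"dy":0,"dz":0.017,"ax":0,"ay":0,"az":0.7},{"dx":0,"dy":0,"dz":0,"ax":0,"ay":0,"az":0}]' ; python3 -c "
from workcell import bot; o=bot.get_obs(); print(o['ft_torque'],o['joint_pos'][5])"
```

```text
clock: 16.3
eef_pos: [0.4879, -0.2216, 0.0783]
tool_rot: [0.431, 0.902, 0.0, 0.0]
ft_force: [0.6, 0.7, 2.1]
grip_width: 0.0424
[ 0.0655504   0.11433017 -0.03261774] 0.4643091631075695
clock: 16.7
eef_pos: [0.4879, -0.2216, 0.077]
tool_rot: [0.567, 0.824, 0.0, 0.0]
ft_force: [-0.3, 1.3, 3.7]
grip_width: 0.0423
[ 0.08397128 -0.00796369  0.03382698] 0.778718636387479
clock: 17.0
eef_pos: [0.488, -0.2217, 0.0762]
tool_rot: [0.65, 0.76, 0.0, 0.0]
ft_force: [0.9, 0.3, 3.3]
grip_width: 0.0426
[-0.02951387 -0.05491865  0.02191124] 0.9883380179207116
```

```bash
python3 -m handwheel '[{"dx":0,"dy":0,"dz":0.012,"ax":0,"ay":0,"az":0.5},{"dx":0,"dy":0,"dz":0.012,"ax":0,"ay":0,"az":0.5},{"dx":0,"dy":0,"dz":0,"ax":0,"ay":0,"az":0}]' ; python3 -c "
from workcell import bot; o=bot.get_obs(); print(o['ft_torque'],o['joint_pos'][5])"; python3 -m handwheel '[{"dx":0,"dy":0,"dz":0.012,"ax":0,"ay":0,"az":0.5},{"dx":0,"dy":0,"dz":0,"ax":0,"ay":0,"az":0}]' ; python3 -c "
from workcell import bot; o=bot.get_obs(); print(o['ft_torque'],o['joint_pos'][5])"
```

```text
clock: 17.3
eef_pos: [0.4879, -0.2218, 0.0756]
tool_rot: [0.705, 0.709, 0.0, 0.0]
ft_force: [0.3, 0.1, 2.1]
grip_width: 0.0425
[-0.05931912 -0.06158906  0.00901114] 1.1381379512546852
clock: 17.5
eef_pos: [0.4878, -0.2218, 0.0752]
tool_rot: [0.731, 0.682, 0.0, 0.0]
ft_force: [0.7, -0.9, 2.4]
grip_width: 0.0424
[-0.09619965 -0.03787784  0.00310199] 1.213705275473867
```

```bash
python3 -m handwheel '[{"dx":0,"dy":0,"dz":0.01,"ax":0,"ay":0,"az":0.4},{"dx":0,"dy":0,"dz":0,"ax":0,"ay":0,"az":0}]' ; python3 -c "
from workcell import bot; o=bot.get_obs(); print(o['ft_torque'],o['joint_pos'][5])"; python3 -m handwheel '[{"dx":0,"dy":0,"dz":0.01,"ax":0,"ay":0,"az":0.4},{"dx":0,"dy":0,"dz":0,"ax":0,"ay":0,"az":0}]' ; python3 -c "
from workcell import bot; o=bot.get_obs(); print(o['ft_torque'],o['joint_pos'][5])"
python3 - <<'E'
from h import *
p=bot.camera("side"); cv2.imwrite("pics/s9.png",cv2.resize(p["img"][260:380,280:400,::-1],None,fx=5,fy=5,interpolation=cv2.INTER_CUBIC))
E
```

```text
clock: 17.7
eef_pos: [0.4878, -0.2218, 0.075]
tool_rot: [0.752, 0.66, 0.0, 0.0]
ft_force: [-0.3, 0.8, 3.2]
grip_width: 0.0422
[-0.13597073 -0.0570062  -0.0408959 ] 1.2740592992798991
clock: 17.9
eef_pos: [0.4877, -0.2217, 0.0747]
tool_rot: [0.771, 0.637, 0.0, 0.0]
ft_force: [1.0, -0.1, 3.7]
grip_width: 0.0422
[-0.07365129  0.03774147 -0.02214496] 1.3345549710056446
```

View pics/s9.png

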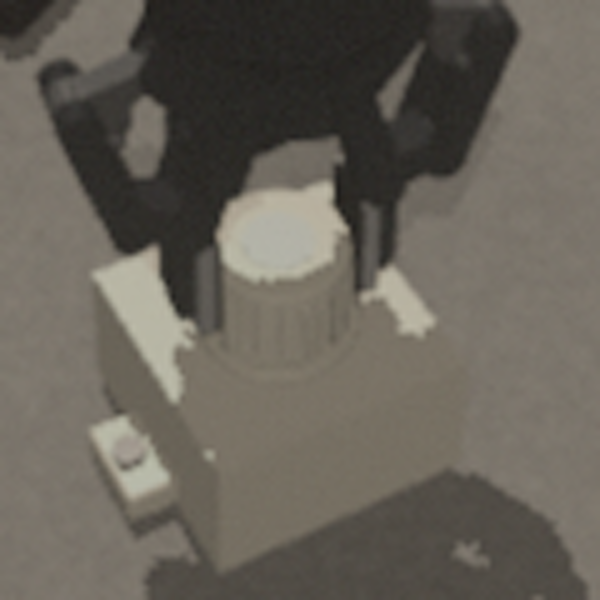

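```bash
python3 -m handwheel '[{"dx":0,"dy":0,"dz":0.01,"ax":0,"ay":0,"az":0.4},{"dx":0,"dy":0,"dz":0,"ax":0,"ay":0,"az":0}]' ; python3 -c "
from workcell import bot; o=bot.get_obs(); print(o['ft_torque'],o['joint_pos'][5],o['tau'][5])"
```

```text
clock: 18.15
eef_pos: [0.4877, -0.2217, 0.0744]
tool_rot: [0.79, 0.613, 0.0, 0.0]
ft_force: [-0.3, -0.9, 4.6]
grip_width: 0.042
[-0.09406767  0.00970534 -0.05414461] 1.3955366256029853 0.19010578282177448
```

```bash
python3 -m handwheel '[{"dx":0,"dy":0,"dz":0.008,"ax":0,"ay":0,"az":0.4},{"dx":0,"dy":0,"dz":0,"ax":0,"ay":0,"az":0}]' ; python3 -c "
from workcell import bot; o=bot.get_obs(); print(o['ft_torque'],o['joint_pos'][5],o['tau'][5])"
```

```text
clock: 18.35
eef_pos: [0.4877, -0.2216, 0.0744]
tool_rot: [0.808, 0.589, 0.0, 0.0]
ft_force: [0.1, 0.2, 4.8]
grip_width: 0.0423
[-0.06379568  0.00610874 -0.03036452] 1.4556833338220705 0.14199326746165752
```

```bash
python3 -m handwheel '[{"dx":0,"dy":0,"dz":0.004,"ax":0,"ay":0,"az":0.4},{"dx":0,"dy":0,"dz":0,"ax":0,"ay":0,"az":0}]' ; python3 -c "
from workcell import bot; o=bot.get_obs(); print(o['ft_torque'],o['joint_pos'][5],o['tau'][5])"
```

```text
clock: 18.55
eef_pos: [0.4878, -0.2216, 0.0744]
tool_rot: [0.826, 0.564, 0.0, 0.0]
ft_force: [-0.3, 0.5, 5.5]
grip_width: 0.0424
[ 0.00063093  0.04863005 -0.03008085] 1.5156599245431406 0.14250021893531084
```

```bash
python3 -m handwheel '[{"dx":0,"dy":0,"dz":0,"ax":0,"ay":0,"az":0.4},{"dx":0,"dy":0,"dz":0,"ax":0,"ay":0,"az":0}]' ; python3 -c "
from workcell import bot; o=bot.get_obs(); print(o['ft_torque'],o['joint_pos'][5],o['tau'][5])"
```

```text
clock: 18.75
eef_pos: [0.4878, -0.2216, 0.0744]
tool_rot: [0.842, 0.539, 0.0, 0.0]
ft_force: [0.4, -0.0, 4.7]
grip_width: 0.0424
[-0.01221821  0.04241583 -0.10006448] 1.5756776997576765 0.14579121954739094
```

```bash
python3 -m handwheel '[{"dx":0,"dy":0,"dz":0,"ax":0,"ay":0,"az":0.3},{"dx":0,"dy":0,"dz":0,"ax":0,"ay":0,"az":0}]' ; python3 -c "
from workcell import bot; o=bot.get_obs(); print(o['ft_torque'],o['joint_pos'][5],o['tau'][5])"
```

```text
clock: 18.95
eef_pos: [0.4879, -0.2216, 0.0744]
tool_rot: [0.854, 0.52, 0.0, 0.0]
ft_force: [0.4, -0.1, 5.3]
grip_width: 0.0421
[ 0.04857673  0.06899594 -0.0732943 ] 1.6204550514546499 0.09375709109008312
```

```bash
python3 -m handwheel '[{"dx":0,"dy":0,"dz":0,"ax":0,"ay":0,"az":0.3},{"dx":0,"dy":0,"dz":0,"ax":0,"ay":0,"az":0}]' ; python3 -c "
from workcell import bot; o=bot.get_obs(); print(o['ft_torque'],o['joint_pos'][5],o['tau'][5])"
```

```text
clock: 19.15
eef_pos: [0.4879, -0.2216, 0.0743]
tool_rot: [0.865, 0.501, 0.0, 0.0]
ft_force: [-0.5, -0.3, 4.5]
grip_width: 0.0428
[ 0.03874018 -0.01165049 -0.09225811] 1.6654320702774945 0.09414258180186152
```

```bash
python3 -m handwheel '[{"dx":0,"dy":0,"dz":0,"ax":0,"ay":0,"az":0.3},{"dx":0,"dy":0,"dz":0,"ax":0,"ay":0,"az":0}]' ; python3 -c "
from workcell import bot; o=bot.get_obs(); print(o['ft_torque'],o['joint_pos'][5],o['tau'][5])"
```

```text
clock: 19.35
eef_pos: [0.4879, -0.2216, 0.0744]
tool_rot: [0.876, 0.481, 0.0, 0.0]
ft_force: [0.1, -0.6, 4.9]
grip_width: 0.0424
[-0.04430577 -0.02618769 -0.04705336] 1.710406375767594 0.09391675237566233
```

```bash
python3 -m handwheel '[{"dx":0,"dy":0,"dz":0,"ax":0,"ay":0,"az":0.3},{"dx":0,"dy":0,"dz":0,"ax":0,"ay":0,"az":0}]' ; python3 -c "
from workcell import bot; o=bot.get_obs(); print(o['ft_torque'],o['joint_pos'][5],o['tau'][5])"
```

```text
clock: 19.55
eef_pos: [0.4879, -0.2216, 0.0744]
tool_rot: [0.887, 0.462, 0.0, 0.0]
ft_force: [-0.3, -1.1, 4.7]
grip_width: 0.0422
[ 0.0539435  -0.00170551 -0.09222695] 1.7554190746933624 0.08146336069330573
```

```bash
python3 -m handwheel '[{"dx":0,"dy":0,"dz":0,"ax":0,"ay":0,"az":0.3},{"dx":0,"dy":0,"dz":0,"ax":0,"ay":0,"az":0}]' ; python3 -c "
from workcell import bot; o=bot.get_obs(); print(o['ft_torque'],o['joint_pos'][5],o['tau'][5])"
```

```text
clock: 19.75
eef_pos: [0.488, -0.2215, 0.0744]
tool_rot: [0.897, 0.442, 0.0, 0.0]
ft_force: [-0.2, 0.3, 4.8]
grip_width: 0.0424
[ 0.04321484 -0.00090117 -0.11928489] 1.8004147956657686 0.03289399668574333
```

```bash
python3 -m handwheel '[{"dx":0,"dy":0,"dz":0,"ax":0,"ay":0,"az":0.2},{"dx":0,"dy":0,"dz":0,"ax":0,"ay":0,"az":0}]' ; python3 -c "
from workcell import bot; o=bot.get_obs(); print(o['ft_torque'],o['joint_pos'][5],o['tau'][5])"
```

```text
clock: 19.95
eef_pos: [0.488, -0.2215, 0.0744]
tool_rot: [0.904, 0.428, 0.0, 0.0]
ft_force: [0.4, 1.3, 4.7]
grip_width: 0.0424
[ 0.07413309 -0.11127237 -0.02733608] 1.8301219474755896 0.04869930096901953
```

Run:
```python
from ov import *
for n,b in[("scene",(190,80,280,170)),("side",(280,260,400,380))]:
  p=bot.camera(n)
  cv2.imwrite(f"pics/r{n}.png",cv2.resize(p["img"][b[1]:b[3],b[0]:b[2],::-1],None,fx=6,fy=6,interpolation=cv2.INTER_CUBIC)[:600])
  X=(.4878,-.2216)
  overlay(p,[(X[0],X[1],.046,.025,(0,0,255)),(X[0],X[1],.080,.022,(0,255,0))],f"pics/q{n}.png",b,5)
p=bot.camera("wrist"); cv2.imwrite("pics/w10.png",p["img"][:,:,::-1])
```

```text
(no output)
```

View pics/qside.png

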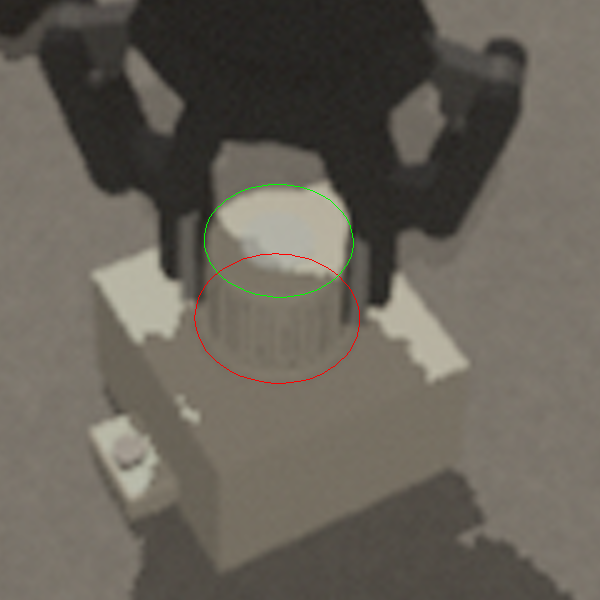

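View pics/rside.png

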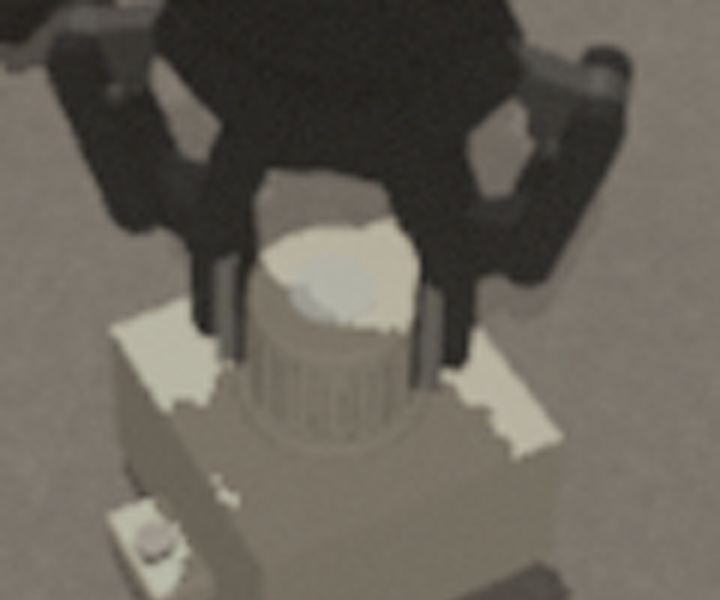

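View pics/w10.png

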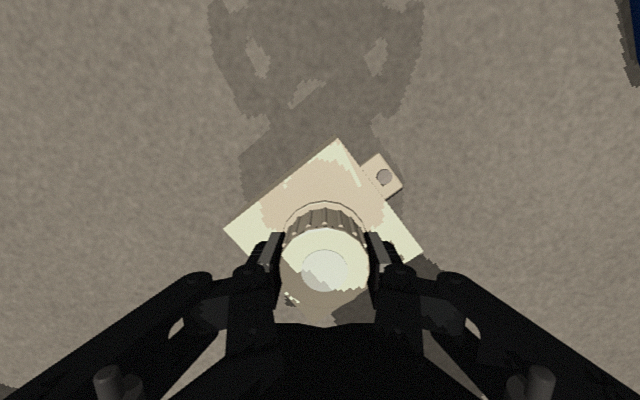

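```bash
python3 -m handwheel '[{"dx":0,"dy":0,"dz":0,"ax":0,"ay":0,"az":0.2},{"dx":0,"dy":0,"dz":0,"ax":0,"ay":0,"az":0}]' ; python3 -c "
from workcell import bot; o=bot.get_obs(); print(o['ft_torque'],o['joint_pos'][5],o['tau'][5])"
```

```text
clock: 20.3
eef_pos: [0.4881, -0.2215, 0.0744]
tool_rot: [0.91, 0.415, 0.001, 0.0]
ft_force: [1.2, 0.0, 5.5]
grip_width: 0.0425
[ 0.05892403 -0.12369756  0.08964937] 1.860024518011154 0.16970055643469095
```

```bash
python3 -m handwheel '[{"dx":0,"dy":0,"dz":0,"ax":0,"ay":0,"az":0.2},{"dx":0,"dy":0,"dz":0,"ax":0,"ay":0,"az":0}]' ; python3 -c "
from workcell import bot; o=bot.get_obs(); print(o['ft_torque'],o['joint_pos'][5],o['tau'][5])"
```

```text
clock: 20.5
eef_pos: [0.4881, -0.2215, 0.0743]
tool_rot: [0.916, 0.401, 0.001, 0.0]
ft_force: [-0.8, 0.8, 5.4]
grip_width: 0.0425
[ 0.03094802 -0.08828419  0.26155543] 1.8896811241072515 0.3082264121621847
```

```bash
python3 -m handwheel '[{"dx":0,"dy":0,"dz":-0.02,"ax":0,"ay":0,"az":0},{"dx":0,"dy":0,"dz":0,"ax":0,"ay":0,"az":0},{"dx":0,"dy":0,"dz":0,"ax":0,"ay":0,"az":0},{"dx":0,"dy":0,"dz":0,"ax":0,"ay":0,"az":0},{"dx":0,"dy":0,"dz":0,"ax":0,"ay":0,"az":0},{"dx":0,"dy":0,"dz":0,"ax":0,"ay":0,"az":0},{"dx":0,"dy":0,"dz":0,"ax":0,"ay":0,"az":0}]' 1; python3 -m handwheel '[{"dx":0,"dy":0,"dz":-0.4,"ax":0,"ay":0,"az":0},{"dx":0,"dy":0,"dz":-0.8,"ax":0,"ay":0,"az":0},{"dx":0,"dy":0,"dz":-1,"ax":0,"ay":0,"az":0},{"dx":0,"dy":0,"dz":-1,"ax":0,"ay":0,"az":0},{"dx":-1,"dy":0,"dz":-1,"ax":0,"ay":0,"az":0},{"dx":-1,"dy":0,"dz":-0.5,"ax":0,"ay":0,"az":0},{"dx":-1,"dy":0,"dz":0,"ax":0,"ay":0,"az":0},{"dx":-1,"dy":0,"dz":0,"ax":0,"ay":0,"az":0},{"dx":0,"dy":0,"dz":0,"ax":0,"ay":0,"az":0},{"dx":0,"dy":0,"dz":0,"ax":0,"ay":0,"az":0}]'
python3 - <<'E'
from ov import *
X=(.4875,-.2214)
for n,b in[("scene",(180,80,290,180)),("side",(280,260,400,380))]:
  p=bot.camera(n); cv2.imwrite(f"pics/z{n}.png",p["img"][:,:,::-1])
  overlay(p,[(X[0],X[1],.046,.025,(0,0,255)),(X[0],X[1],.080,.022,(0,255,0))],f"pics/y{n}.png",b,5)
p=bot.camera("wrist"); cv2.imwrite("pics/w11.png",p["img"][:,:,::-1])
E
```

```text
clock: 21.2
eef_pos: [0.4876, -0.2216, 0.0744]
tool_rot: [0.917, 0.399, -0.0, 0.0]
ft_force: [0.1, -0.5, 0.2]
grip_width: 0.0853
clock: 22.2
eef_pos: [0.4195, -0.2951, 0.1927]
tool_rot: [0.917, 0.399, 0.0, 0.0]
ft_force: [0.2, 0.8, 0.1]
grip_width: 0.0853
```

View pics/yscene.png

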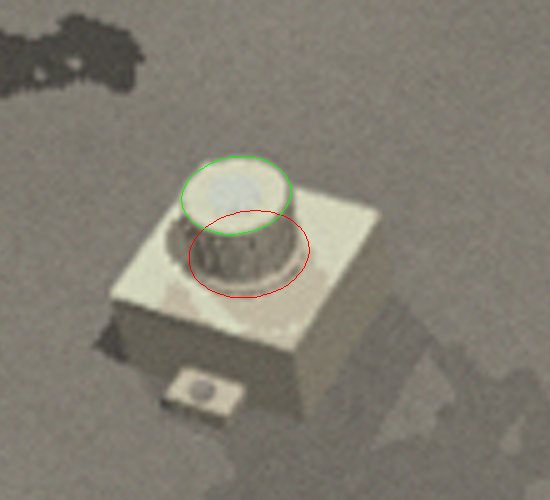

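View pics/yside.png

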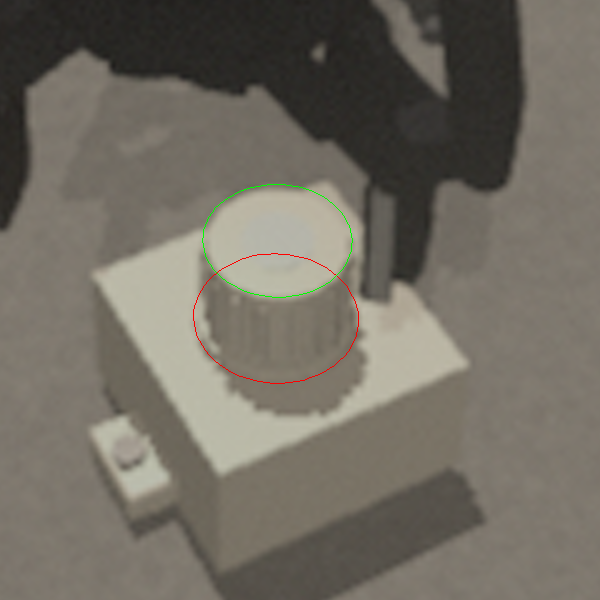

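View pics/zscene.png

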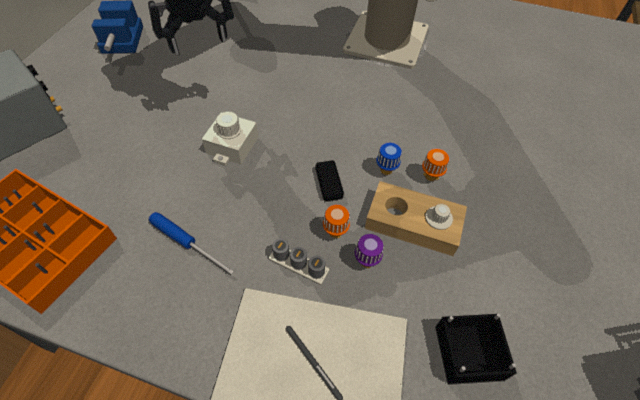

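View pics/w11.png

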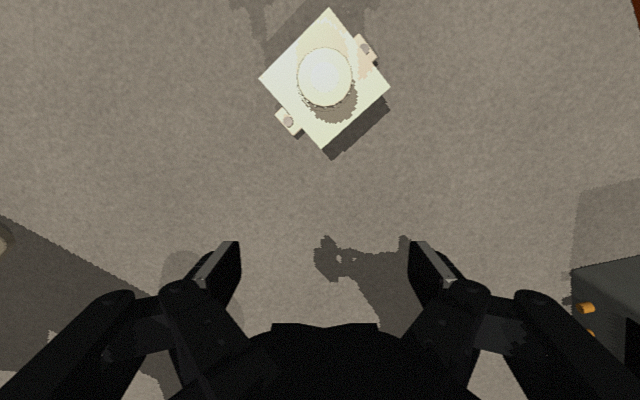

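```bash
python3 -c "
from workcell import bot
print(bot.job_done())"
```

```text
the job is handed in; nothing more can be done
None
```

The wide white cap is screwed home in the fuse base with its flange on the rim, and the job is handed in. The arm finished at about 22 s of the 61 s allowed.

- **Finding the thread:** I set the cap in the mouth and it rested about 16 mm above the rim. I turned it back about 50–60° under roughly 7 N until it dropped, and it came to rest about 9 mm above the rim.
- **Running it in:** I turned it clockwise about 153° in total. The flange reached the rim at about 125°. The rest took up the thread play, and I stopped when the turning torque began to rise (0.26 N m, with 5 N of press). Then I let go and moved clear.
- **Last checks:**
  - The cap's top sits at the height expected for the flange on the rim (80 mm) in both the scene and side views.
  - The other things look unmoved in the scene view.
  - The tool reads no contact force.
- **Slight disagreement:** The torque rise came about 3° past the stated 110–150° range, counting from where the cap dropped. The drawn flange outline was also a few pixels off the picture, within the camera calibration.

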